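Load the full lunch tins, found by weight

ROBOT

A 6-joint arm with a two-finger parallel gripper is mounted at the origin on the work surface. World frame = base frame: x ahead of the robot, y to its left, z up, the work surface at z = 0. Lengths are in mm, angles in rad, forces in N, time in s.
With the tool pointing down it reaches from about 425 to 950 mm from the base axis. Payload 14.7 kg.
Tool frame: the origin (TCP) lies on the centre line of the jaws, within the pads' length; the fingertips stand 19 mm ahead of it and the grasp point (between the pads) is the TCP; z points along the fingers, y is the line along which they close (so a half turn about z gives the same grasp; the last joint's range is limited). The gripper opens to 85 mm and grips with 20 to 120 N. Pads are 22 mm wide; open, the fingers measure 114 mm over their backs; the gripper's body (76 mm by 85 mm) begins 54 mm behind the grasp point. The pads swing forward as they close: fully open they stand 13 mm farther back than shut.
Start: joints at [1.059, 0.48, 1.596, -0, 1.065, -0.047], TCP at [291.335, 581.048, 250.297] pointing down, gripper open.
Joint ranges: [-2.75, 2.75], [-0.82, 2.05], [0.23, 2.67], [-1.56, 4.7], [0.09, 2.69], [-2.92, 2.92]. Speed limits (rad/s): [1.89, 1.89, 2.39, 3.01, 3.01, 3.01].

INTERFACE

Orientations are given as a rotation vector (axis times angle).
In Python, from bench import bot, cams gives the robot as it stands. The module is installed in compiled form; this text tells all that it offers.
- The arm moves only by the tool send_rows, never from a script. Its arguments are lists of equal length, an entry for each row: "rot": the turn, a rotation vector about the tool's x, y, z in units of 8 degrees (1.0 is 8 degrees), a list of three; "linear": the shift along the tool's x, y, z in units of 40 mm (1.0 is 40 mm), a list of three; "fingers": the closure, from -1 (fully open) to 1 (shut). In form: {"rot": [[rx, ry, rz], ...], "linear": [[x, y, z], ...], "fingers": [fingers, ...]}. A call has 1 to 8 rows; each row is the pose to reach, as a shift and turn from the pose commanded when the call began, along the tool's axes at that moment; what a row does not reach only later rows make up. A row lasts 1/10 s, in which the tool goes at most 50 mm and 8.59 degrees, less where a joint would pass 70% of its speed; a pose out of reach is approached as far as the arm can. A call with a gripper value outside its range is refused whole. The fingers move at their own pace and stop on an object; "force" is the grip in N (left out, the last holds). Time passes only in rows, so rows that repeat a pose let the fingers close. It gives the time, the measured TCP pose, the force, the opening and the grip force at its end, in the units of the state.
- bot.state(): the state, without advancing time (a new reading comes with each control period).
- cams.grab_frame(name): name is "scene" or "top" or "wrist"; returns a dict with "color" (384x512x3 uint8, blue, green, red), "vfov" (degrees; the focal length in pixels is half the picture's height over the tangent of half this angle, whatever the lens; pixels are square), "cx", "cy" (the principal point, pixels), "origin" and "rotation" of the camera in the world. Camera axes: x right, y up, looking along -z (the intrinsics and any distortion apply to the point x, -y, -z); pixel columns grow to the right and rows downward; lengths in mm; the calibration is good to about 2 mm. A picture is of the moment at which its call begins. There is no depth.
- bot.sign_off(): hands the job in; it is judged then, once.
The state is a dict: "t": time; "joint_pos": joint angles; "dq": joint speeds; "effort": joint torques, N m; "ee_pos": TCP position; "tcp_rot": TCP orientation; "force": force on the tool from outside, world axes, zero at the start; "torque": the same for the moment, N m; "gripper_width": finger opening in mm; "gripper_force": force on a finger pad.
Only numpy, scipy, OpenCV 4.12 (cv2) and the standard library are available. Lean on these libraries where they do the work, as an engineer would, in place of code of your own. Each camera call takes 0.05 s, during which the arm holds its last target. There are 200 camera calls.

TASK

Two of the four look-alike lidded tins on the steel tray are full and two are empty: tell them apart by lifting them, and gently set the two full ones down into the two free cells of the white crate, right to the bottom. The empty tins must end up standing on the tray; do not tip any tin, and leave the tins already in the crate, the bun and the sauce bottle alone.

Things in the scene. Friction and masses are not known exactly. Their poses are not given: they have to be found in the camera images.
- tin_a: Lidded steel tin with green lid, 110 (x) by 70 (y) by 60 mm; origin at the centre of its underside, z up. On the lid stands a white bar grip along x, 56 long, 14 thick (y), 34 high, its top 94 mm above the origin: pinch it across y. Starts on the tray. All four loose tins look the same; a full one weighs 0.45 to 0.61 kg, an empty one 0.16 to 0.19 kg. The contents can shift by a few mm.
- tin_b: Lidded steel tin with green lid, 110 (x) by 70 (y) by 60 mm; origin at the centre of its underside, z up. On the lid stands a white bar grip along x, 56 long, 14 thick (y), 34 high, its top 94 mm above the origin: pinch it across y. Starts on the tray. All four loose tins look the same; a full one weighs 0.45 to 0.61 kg, an empty one 0.16 to 0.19 kg. The contents can shift by a few mm.
- tin_c: Lidded steel tin with green lid, 110 (x) by 70 (y) by 60 mm; origin at the centre of its underside, z up. On the lid stands a white bar grip along x, 56 long, 14 thick (y), 34 high, its top 94 mm above the origin: pinch it across y. Starts on the tray. All four loose tins look the same; a full one weighs 0.45 to 0.61 kg, an empty one 0.16 to 0.19 kg. The contents can shift by a few mm.
- tin_d: Lidded steel tin with green lid, 110 (x) by 70 (y) by 60 mm; origin at the centre of its underside, z up. On the lid stands a white bar grip along x, 56 long, 14 thick (y), 34 high, its top 94 mm above the origin: pinch it across y. Starts on the tray. All four loose tins look the same; a full one weighs 0.45 to 0.61 kg, an empty one 0.16 to 0.19 kg. The contents can shift by a few mm.
- tin_e: Lidded steel tin with green lid, 110 (x) by 70 (y) by 60 mm; origin at the centre of its underside, z up. On the lid stands a white bar grip along x, 56 long, 14 thick (y), 34 high, its top 94 mm above the origin: pinch it across y. Stands in a crate cell from the start, full; to be left alone.
- tin_f: Lidded steel tin with green lid, 110 (x) by 70 (y) by 60 mm; origin at the centre of its underside, z up. On the lid stands a white bar grip along x, 56 long, 14 thick (y), 34 high, its top 94 mm above the origin: pinch it across y. Stands in a crate cell from the start, full; to be left alone.
- tray: Shallow aluminium tray fixed on the table, 300 (x) by 370 (y) mm, rim 18 mm high, floor 4 mm thick; origin at the centre of its underside (on the table).
- crate: White plastic delivery crate fixed on the table, 178 (x) by 258 (y) by 40 mm high, with 2 by 2 cells; origin at the centre of its underside (on the table). Walls, dividers and floor 6 mm thick; the dividers end 5 mm below the rim.
- cell0 (a point): Centre of the floor of the crate's cell 0, 6 mm above the table; axes as the crate's. Each cell is 80 (crate x) by 120 mm (crate y) inside and 34 mm deep: a tin goes in with its long side (x) along the crate's y, either way round. Two cells hold tins (tin_e, tin_f) at the start, the other two only a yellow paper liner.
- cell1 (a point): Centre of the floor of the crate's cell 1, 6 mm above the table; axes as the crate's. Each cell is 80 (crate x) by 120 mm (crate y) inside and 34 mm deep: a tin goes in with its long side (x) along the crate's y, either way round. Two cells hold tins (tin_e, tin_f) at the start, the other two only a yellow paper liner.
- cell2 (a point): Centre of the floor of the crate's cell 2, 6 mm above the table; axes as the crate's. Each cell is 80 (crate x) by 120 mm (crate y) inside and 34 mm deep: a tin goes in with its long side (x) along the crate's y, either way round. Two cells hold tins (tin_e, tin_f) at the start, the other two only a yellow paper liner.
- cell3 (a point): Centre of the floor of the crate's cell 3, 6 mm above the table; axes as the crate's. Each cell is 80 (crate x) by 120 mm (crate y) inside and 34 mm deep: a tin goes in with its long side (x) along the crate's y, either way round. Two cells hold tins (tin_e, tin_f) at the start, the other two only a yellow paper liner.
- bun: Bread bun, 58 mm wide, 36 high, lying on the tray among the tins; origin under its centre.
- sauce: Dark red sauce bottle with yellow nozzle, 62 mm wide, 200 high, standing beyond the tray and crate; origin under its centre.
Not all that is in view belongs to the job. Leave any pink or red look-alike of the tin_a alone.

How it is judged:
By the outcome, as a careful person would: the job done as asked, in the order asked, and still so for the second after the job is handed in, with the robot touching nothing.
It also fails if it takes over 67 s, if anything falls off the work surface, if the arm or the gripper's body presses on something with over 40 N, if the wrist force passes 120 N, or if a joint passes its speed limit or range.

## Working session

There is one attempt and no reset: what is moved stays moved. The work goes in short steps, Python scripts to look and compute and a tool call to move; the robot and the scene stay as the last step left them, time stands still between calls to the robot, and variables do not carry over. Pictures are saved under pics/ and viewed, at most 10 in all, crops included, and the job is handed in when it is done.

Besides the shell and the picture viewer there is one more tool, called after "Emit:" by a JSON object that holds its "method" and its "body", one argument or row to a line. send_rows: Moves the arm, as the interface text tells. Its arguments: {"type":"object","properties":{"rot":{"type":"array","items":{"type":"array","items":{"type":"number"}}},"linear":{"type":"array","items":{"type":"array","items":{"type":"number"}}},"fingers":{"type":"array","items":{"type":"number"}},"force":{"type":"number"}},"required":["rot","linear","fingers"]}

```bash
mkdir -p pics; python3 - <<'E'
from bench import bot,cams
import cv2,json,numpy as np
for n in ("top","scene"):
    f=cams.grab_frame(n); cv2.imwrite(f"pics/{n}0.png",cv2.resize(f["color"],(800,600),interpolation=cv2.INTER_CUBIC))
    np.save(f"{n}0.npy",f["color"])
    print(n,{k:(np.round(v,4).tolist()) for k,v in f.items() if k!="color"})
print({k:np.round(v,3).tolist() for k,v in bot.state().items()})
E
```

```text
top {'vfov': 50.6374, 'cx': 251.81, 'cy': 184.6546, 'origin': [431.4936, 10.5413, 1056.1187], 'rotation': [0.0967, -0.0782, -1.5565]}
scene {'vfov': 46.7896, 'cx': 252.9048, 'cy': 193.5011, 'origin': [1255.1158, -489.829, 673.9492], 'rotation': [0.8836, 0.4315, 0.8551]}
{'t': 0.1, 'joint_pos': [1.059, 0.481, 1.597, -0.0, 1.065, -0.047], 'dq': [-0.002, -0.002, 0.0, 0.0, 0.001, -0.001], 'effort': [0.001, -95.227, -43.104, -0.0, 0.006, -0.0], 'ee_pos': [291.141, 580.74, 249.734], 'tcp_rot': [-0.723, -3.057, 0.002], 'force': [0.042, 0.714, 0.543], 'torque': [0.005, -0.043, -0.016], 'gripper_force': 0.0, 'gripper_width': 85.259}
```

View pics/top0.png

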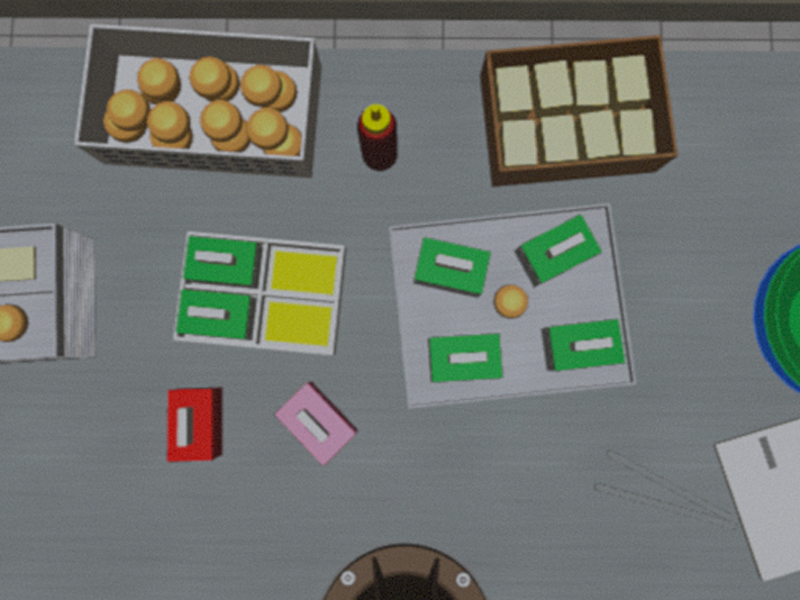

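View pics/scene0.png

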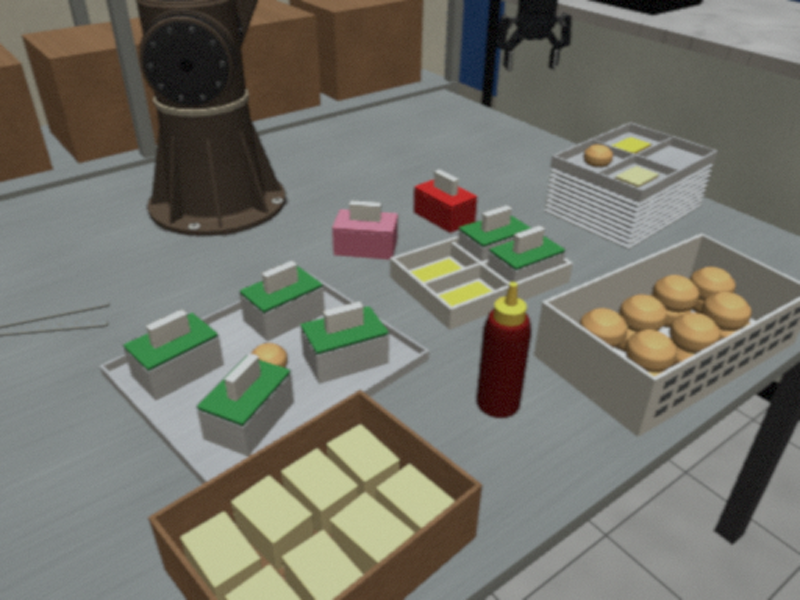

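The top view (800×600) shows the four loose tins at about (452,266), (558,250), (466,357) and (585,345), with the bun at (511,301). The crate is centred near (260,293) with its free yellow cells at (304,272) and (299,323). The scene view agrees with this.

```bash
cat >h.py <<'E'
import numpy as np,cv2
from scipy.spatial.transform import Rotation as R
def w(f,uv,z):
    """pixels (512x384) -> world xy at height z"""
    uv=np.atleast_2d(np.asarray(uv,float)); fl=192/np.tan(np.radians(f["vfov"])/2)
    d=np.c_[(uv[:,0]-f["cx"])/fl,-(uv[:,1]-f["cy"])/fl,-np.ones(len(uv))]
    d=R.from_rotvec(f["rotation"]).apply(d); o=np.array(f["origin"])
    return (o+d*((z-o[2])/d[:,2])[:,None])[:,:2]
def blobs(f,lo,hi,z,amin=150):
    m=cv2.inRange(cv2.cvtColor(f["color"],cv2.COLOR_BGR2HSV),lo,hi)
    cs,_=cv2.findContours(m,cv2.RETR_EXTERNAL,cv2.CHAIN_APPROX_NONE); out=[]
    for c in cs:
        if cv2.contourArea(c)<amin: continue
        p=w(f,c[:,0]+0.0,z).astype(np.float32)
        (x,y),(a,b),t=cv2.minAreaRect(p)
        if a<b: t+=90;a,b=b,a
        out.append((c[:,0].mean(0).round(0).tolist(),round(x,1),round(y,1),round(a,1),round(b,1),round((t+90)%180-90,1)))
    return out
E
python3 - <<'E'
from bench import cams
from h import *
f=cams.grab_frame("top")
print("green z64");[print(b) for b in blobs(f,(45,120,50),(75,255,255),64)]
print("yellow z6");[print(b) for b in blobs(f,(22,150,100),(34,255,255),6)]
# crate outer rim corners, read from 800x600 picture
c=np.array([[187,233],[344,245],[333,354],[174,339]])*.64
p=w(f,c,40);print(p.round(1),p.mean(0)); e=[p[1]-p[0],p[2]-p[1],p[3]-p[2],p[0]-p[3]]
print([ (np.linalg.norm(v).round(1),np.degrees(np.arctan2(v[1],v[0])).round(1)) for v in e])
c=np.array([[390,228],[609,205],[635,382],[408,408]])*.64
p=w(f,c,18);print(p.round(1),p.mean(0))
im=f["color"]
cv2.imwrite("pics/crate.png",cv2.resize(im[140:240,105:235],(780,600),interpolation=cv2.INTER_CUBIC))
E
```

```text
green z64
([298.0, 229.0], 436.8, -89.5, 108.3, 67.1, -85.9)
([375.0, 220.0], 459.0, -277.2, 108.2, 67.0, -82.6)
([136.0, 201.0], 499.7, 306.4, 108.6, 69.4, 85.8)
([504.0, 202.0], 509.0, -582.4, 207.4, 50.7, -3.3)
([289.0, 170.0], 580.7, -68.6, 106.8, 68.7, 77.9)
([141.0, 166.0], 584.4, 299.5, 108.9, 69.6, 85.2)
([359.0, 159.0], 610.0, -239.8, 109.1, 67.5, -61.9)
yellow z6
([191.0, 207.0], 489.4, 182.0, 102.0, 62.0, 85.3)
([194.0, 174.0], 575.1, 175.1, 101.8, 62.0, 85.4)
([240.0, 75.0], 845.1, 58.0, 45.7, 44.7, -89.2)
[[632.5 361.9]
 [615.5 104.7]
 [438.9 118.4]
 [459.5 374.3]] [536.62300472 239.81747763]
[(np.float64(257.8), np.float64(-93.8)), (np.float64(177.1), np.float64(175.6)), (np.float64(256.8), np.float64(85.4)), (np.float64(173.4), np.float64(-4.1))]
[[ 649.    30.6]
 [ 691.9 -333.6]
 [ 400.5 -368.3]
 [ 354.1   -2.4]] [ 523.88945764 -168.42825742]
```

View pics/crate.png

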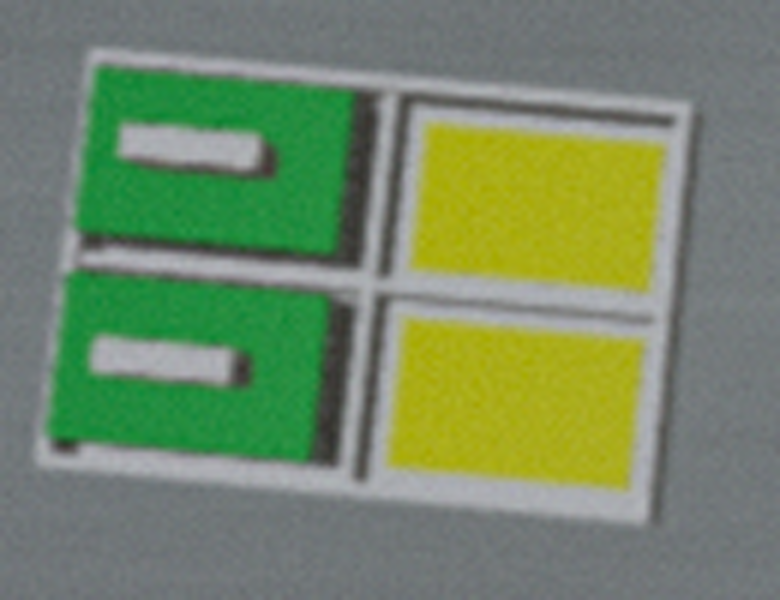

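The crop shows the crate turned about -4.4°, with two empty yellow-lined cells on the right at (540,205) and (515,400) in the crop. Their fitted centres are A≈(575,174.4) and B≈(489.2,181.2).

```bash
cat >m.py <<'E'
import sys
from bench import bot
from h import *
def go(x,y,z,a):
    s=bot.state(); r=R.from_rotvec(s["tcp_rot"]); M=r.as_matrix()
    tx=np.array([np.cos(np.radians(a)),np.sin(np.radians(a)),0])
    if tx@M[:,0]<0: tx=-tx
    T=np.c_[tx,np.cross([0,0,-1],tx),[0,0,-1]]
    rel=(r.inv()*R.from_matrix(T)).as_rotvec(degrees=True)/8
    print("lin",((r.inv().apply(np.array([x,y,z])-s["ee_pos"]))/40).round(3),"rot",rel.round(3))
    print("t",round(s["t"],2),"pos",np.round(s["ee_pos"],1),"xang",np.degrees(np.arctan2(M[1,0],M[0,0])).round(2),"F",np.round(s["force"],2),"w",round(s["gripper_width"],1),"j6",round(s["joint_pos"][5],2))
go(*map(float,sys.argv[1:5]))
E
python3 m.py 580.7 -68.6 200 77.9
```

```text
lin [-13.747 -11.267   1.256] rot [-6.000e-03  4.000e-03  9.434e+00]
t 0.15 pos [291.2 580.8 249.8] xang 153.37 F [ 0.21  0.66 -0.53] w 85.4 j6 -0.05
```

Emit:
{"method": "send_rows", "body": {
  "rot": [
    [0,0,1.06],
    [0,0,2.1],
    [0,0,3.1],
    [0,0,4.2],
    [0,0,5.2],
    [0,0,6.3],
    [0,0,7.3],
    [0,0,8.4]
  ],
  "linear": [
    [-0.9,-0.75,0.05],
    [-1.8,-1.5,0.1],
    [-2.7,-2.2,0.15],
    [-3.6,-3.0,0.2],
    [-4.5,-3.7,0.25],
    [-5.4,-4.4,0.3],
    [-6.3,-5.2,0.4],
    [-7.2,-5.9,0.5]
  ],
  "fingers": [0.2,0.2,0.2,0.2,0.2,0.2,0.2,0.2],
  "force": 50
}}

```text
t: 0.95
ee_pos: [443.1, 239.0, 230.2]
tcp_rot: [2.297, 2.143, -0.0]
force: [0.9, -0.0, -0.7]
gripper_width: 34.0
gripper_force: 0.0
```

```bash
python3 m.py 580.7 -68.6 200 77.9
```

```text
lin [-7.435  3.961  0.755] rot [-0.000e+00  1.000e-03  1.018e+00]
t 0.95 pos [443.1 239.  230.2] xang 86.04 F [ 0.9  -0.04 -0.74] w 34.0 j6 0.5
```

Emit:
{"method": "send_rows", "body": {
  "rot": [
    [0,0,0.2],
    [0,0,0.4],
    [0,0,0.6],
    [0,0,0.8],
    [0,0,1.02],
    [0,0,1.02],
    [0,0,1.02],
    [0,0,1.02]
  ],
  "linear": [
    [-1.0,0.55,0.1],
    [-2.05,1.1,0.2],
    [-3.1,1.65,0.3],
    [-4.1,2.2,0.4],
    [-5.2,2.75,0.5],
    [-6.2,3.3,0.6],
    [-7.2,3.85,0.7],
    [-7.43,3.96,0.76]
  ],
  "fingers": [0.2,0.2,0.2,0.2,0.2,0.2,0.2,0.2]
}}

```text
t: 1.75
ee_pos: [584.0, -69.7, 199.5]
tcp_rot: [2.44, 1.977, 0.0]
force: [-0.4, 0.6, -0.7]
gripper_width: 33.7
gripper_force: 0.0
```

```bash
python3 m.py 580.7 -68.6 89 77.9; python3 - <<'E'
from bench import cams
from h import *
f=cams.grab_frame("wrist"); cv2.imwrite("pics/w1.png",f["color"])
print("green z64");[print(b) for b in blobs(f,(45,120,50),(75,255,255),64)]
print("white z98");[print(b) for b in blobs(f,(0,0,170),(180,60,255),98)]
E
```

```text
lin [ 0.011 -0.089  2.761] rot [0.008 0.004 0.019]
t 1.75 pos [584.  -69.7 199.5] xang 78.05 F [-0.36  0.59 -0.68] w 33.7 j6 0.04
green z64
([142.0, 374.0], 437.2, -240.2, 37.9, 17.5, 40.4)
([283.0, 332.0], 586.5, -222.3, 56.8, 46.4, -62.5)
([92.0, 236.0], 436.3, -91.2, 110.5, 70.0, -86.0)
([251.0, 179.0], 580.2, -69.5, 108.4, 68.1, 78.0)
white z98
([502.0, 363.0], 754.8, -262.7, 31.1, 22.2, -88.6)
([237.0, 328.0], 544.3, -181.0, 68.8, 38.1, -82.8)
([492.0, 317.0], 750.0, -209.7, 42.2, 32.5, -84.1)
([488.0, 260.0], 745.9, -155.7, 36.0, 33.5, 3.1)
([68.0, 261.0], 435.1, -91.0, 54.7, 12.9, -85.8)
([250.0, 197.0], 580.3, -69.8, 53.5, 13.0, 78.0)
([31.0, 165.0], 437.3, -15.3, 26.0, 13.8, -82.1)
([72.0, 153.0], 468.7, -10.8, 24.8, 12.5, -86.3)
([90.0, 143.0], 483.3, -9.5, 25.2, 11.0, -86.7)
([164.0, 186.0], 523.4, -60.9, 157.0, 80.7, 83.5)
([230.0, 92.0], 582.2, 2.8, 23.5, 20.0, -82.6)
([262.0, 86.0], 604.1, 2.8, 28.7, 9.1, -82.0)
([318.0, 192.0], 624.7, -76.2, 190.9, 38.1, -83.5)
```

View pics/w1.png

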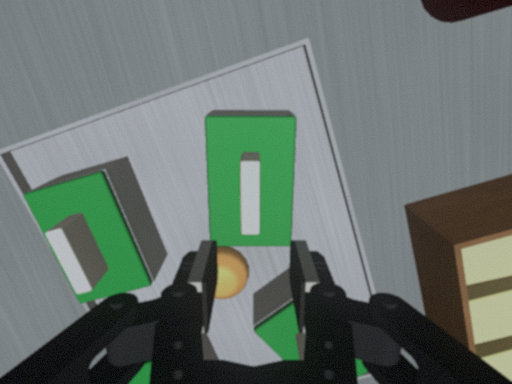

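The wrist view shows the first tin's bar at (250,195). It maps to (580.3,-69.8) at 78°, which matches the top camera.

Emit:
{"method": "send_rows", "body": {
  "rot": [
    [0,0,0.02],
    [0,0,0.02],
    [0,0,0.02],
    [0,0,0.02],
    [0,0,0.02]
  ],
  "linear": [
    [0,-0.09,0.8],
    [0,-0.09,1.6],
    [0,-0.09,2.0],
    [0,-0.09,2.1],
    [0,-0.09,2.1]
  ],
  "fingers": [0.2,0.2,0.2,0.2,0.2]
}}

```text
t: 2.3
ee_pos: [578.3, -64.2, 115.7]
tcp_rot: [-2.439, -1.978, 0.001]
force: [0.3, 0.7, 0.7]
gripper_width: 34.3
gripper_force: 0.0
```

```bash
python3 m.py 580.4 -69.4 89 77.9
```

```text
lin [-0.118  0.078  0.668] rot [-0.008 -0.     0.024]
t 2.3 pos [578.3 -64.2 115.7] xang 78.09 F [0.27 0.65 0.72] w 34.3 j6 0.05
```

Emit:
{"method": "send_rows", "body": {
  "rot": [
    [0,0,0.02],
    [0,0,0.02],
    [0,0,0.02],
    [0,0,0.02],
    [0,0,0.02]
  ],
  "linear": [
    [-0.12,0.08,0.2],
    [-0.12,0.08,0.5],
    [-0.12,0.08,0.66],
    [-0.12,0.08,0.66],
    [-0.12,0.08,0.66]
  ],
  "fingers": [0.2,0.2,0.2,0.2,0.2]
}}

```text
t: 2.8
ee_pos: [580.8, -70.2, 89.3]
tcp_rot: [-2.443, -1.974, 0.0]
force: [0.1, 0.6, -0.1]
gripper_width: 33.8
gripper_force: 0.0
```

```bash
python3 m.py 580.4 -69.4 89 77.9
```

```text
lin [ 0.018 -0.013  0.009] rot [-0.003 -0.    -0.001]
t 2.8 pos [580.8 -70.2  89.3] xang 77.89 F [ 0.09  0.56 -0.13] w 33.8 j6 0.04
```

Close, then lift.

Emit:
{"method": "send_rows", "body": {
  "rot": [
    [0,0,0],
    [0,0,0],
    [0,0,0],
    [0,0,0],
    [0,0,0],
    [0,0,0]
  ],
  "linear": [
    [0,0,0],
    [0,0,0],
    [0,0,0],
    [0,0,0],
    [0,0,0],
    [0,0,0]
  ],
  "fingers": [0.5,0.7,1,1,1,1],
  "force": 50
}}

```text
t: 3.4
ee_pos: [581.3, -70.3, 89.8]
tcp_rot: [2.443, 1.974, 0.001]
force: [1.8, -0.7, 5.9]
gripper_width: 13.4
gripper_force: 49.9
```

Emit:
{"method": "send_rows", "body": {
  "rot": [
    [0,0,0],
    [0,0,0],
    [0,0,0],
    [0,0,0],
    [0,0,0],
    [0,0,0],
    [0,0,0]
  ],
  "linear": [
    [0,0,-0.1],
    [0,0,-0.25],
    [0,0,-0.4],
    [0,0,-0.5],
    [0,0,-0.5],
    [0,0,-0.5],
    [0,0,-0.5]
  ],
  "fingers": [1,1,1,1,1,1,1]
}}

```text
t: 4.1
ee_pos: [580.7, -70.2, 109.3]
tcp_rot: [-2.443, -1.975, 0.0]
force: [0.2, -0.1, -5.0]
gripper_width: 12.8
gripper_force: 49.1
```

```bash
python3 m.py 580.4 -69.4 170 77.9; python3 m.py 575 174.4 170 85.6
```

```text
lin [ 0.018 -0.013 -1.517] rot [-0.003  0.    -0.   ]
t 4.1 pos [580.7 -70.2 109.3] xang 77.9 F [ 0.18 -0.08 -4.98] w 12.8 j6 0.04
lin [ 5.95  -1.422 -1.517] rot [-0.003  0.    -0.963]
t 4.1 pos [580.7 -70.2 109.3] xang 77.9 F [ 0.18 -0.08 -4.98] w 12.8 j6 0.04
```

5 N, so this tin is full. Next it goes to cell A.

Emit:
{"method": "send_rows", "body": {
  "rot": [
    [0,0,0],
    [0,0,0],
    [0,0,-0.1],
    [0,0,-0.3],
    [0,0,-0.5],
    [0,0,-0.7],
    [0,0,-0.9],
    [0,0,-0.96]
  ],
  "linear": [
    [0,0,-0.4],
    [0,0,-1.0],
    [0.4,-0.1,-1.4],
    [1.1,-0.27,-1.5],
    [1.9,-0.46,-1.5],
    [2.8,-0.68,-1.5],
    [3.7,-0.9,-1.5],
    [4.5,-1.08,-1.5]
  ],
  "fingers": [1,1,1,1,1,1,1,1]
}}

```text
t: 4.9
ee_pos: [575.9, 116.4, 169.3]
tcp_rot: [-2.304, -2.135, 0.001]
force: [0.6, -0.9, -5.0]
gripper_width: 13.0
gripper_force: 49.6
```

```bash
python3 m.py 575 174.4 150 85.6
```

```text
lin [ 1.443 -0.133  0.482] rot [-0.004  0.     0.005]
t 4.9 pos [575.9 116.4 169.3] xang 85.64 F [ 0.64 -0.93 -5.01] w 13.0 j6 0.22
```

Emit:
{"method": "send_rows", "body": {
  "rot": [
    [0,0,0],
    [0,0,0],
    [0,0,0],
    [0,0,0],
    [0,0,0],
    [0,0,0],
    [0,0,0]
  ],
  "linear": [
    [0.6,-0.05,0.1],
    [1.0,-0.1,0.2],
    [1.3,-0.13,0.4],
    [1.44,-0.13,0.5],
    [1.44,-0.13,0.5],
    [1.44,-0.13,0.5],
    [1.44,-0.13,0.5]
  ],
  "fingers": [1,1,1,1,1,1,1]
}}

```text
t: 5.6
ee_pos: [575.9, 171.8, 149.6]
tcp_rot: [2.306, 2.133, -0.0]
force: [0.4, -0.1, -6.0]
gripper_width: 12.9
gripper_force: 49.6
```

```bash
python3 m.py 575 174.4 91 85.6;python3 - <<'E'
from bench import cams
from h import *
f=cams.grab_frame("wrist"); a=f["color"]; f=cams.grab_frame("top"); b=cv2.resize(f["color"][120:260,90:250],None,fx=2.74,fy=2.74,interpolation=2)
cv2.imwrite("pics/p1.png",cv2.resize(np.hstack([cv2.resize(a,(512,384)),b]) if b.shape[0]==384 else np.hstack([a,cv2.resize(b,(438,384))]),(800,323)))
E
```

```text
lin [ 0.064 -0.027  1.466] rot [ 0.001  0.001 -0.01 ]
t 5.6 pos [575.9 171.8 149.6] xang 85.52 F [ 0.37 -0.13 -5.96] w 12.9 j6 0.32
```

View pics/p1.png

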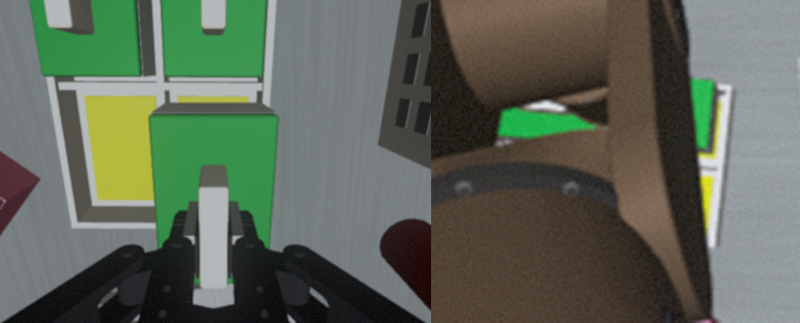

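The wrist view shows the tin held level over the upper free cell and aligned with the walls. I'll lower it.

Emit:
{"method": "send_rows", "body": {
  "rot": [
    [0,0,0],
    [0,0,0],
    [0,0,0],
    [0,0,0],
    [0,0,0],
    [0,0,0]
  ],
  "linear": [
    [0.06,-0.03,0.2],
    [0.06,-0.03,0.5],
    [0.06,-0.03,0.8],
    [0.06,-0.03,1.05],
    [0.06,-0.03,1.2],
    [0.06,-0.03,1.2]
  ],
  "fingers": [1,1,1,1,1,1]
}}

```text
t: 6.3
ee_pos: [574.0, 175.0, 100.2]
tcp_rot: [-2.305, -2.133, 0.003]
force: [0.1, 1.2, -5.0]
gripper_width: 13.2
gripper_force: 49.5
```

```bash
python3 m.py 575 174.4 91 85.6
```

```text
lin [-0.012  0.026  0.23 ] rot [-0.013  0.004 -0.003]
t 6.3 pos [574.  175.  100.2] xang 85.58 F [ 0.05  1.25 -4.97] w 13.2 j6 0.32
```

Emit:
{"method": "send_rows", "body": {
  "rot": [
    [0,0,0],
    [0,0,0],
    [0,0,0],
    [0,0,0],
    [0,0,0],
    [0,0,0],
    [0,0,0]
  ],
  "linear": [
    [0,0.02,0.06],
    [0,0.02,0.11],
    [0,0.02,0.15],
    [0,0.02,0.18],
    [0,0.02,0.2],
    [0,0.02,0.22],
    [0,0.02,0.22]
  ],
  "fingers": [1,1,1,1,1,1,1]
}}

```text
t: 7.0
ee_pos: [575.4, 175.1, 92.6]
tcp_rot: [-2.305, -2.134, 0.0]
force: [0.3, 0.2, -4.9]
gripper_width: 13.0
gripper_force: 49.6
```

Emit:
{"method": "send_rows", "body": {
  "rot": [
    [0,0,0],
    [0,0,0],
    [0,0,0],
    [0,0,0]
  ],
  "linear": [
    [0,0,0.01],
    [0,0,0.02],
    [0,0,0.03],
    [0,0,0.03]
  ],
  "fingers": [1,1,1,1]
}}

```text
t: 7.4
ee_pos: [575.6, 175.1, 91.8]
tcp_rot: [2.305, 2.134, 0.0]
force: [0.0, -0.8, 2.7]
gripper_width: 13.3
gripper_force: 50.6
```

It's on the floor of the cell. Releasing.

Emit:
{"method": "send_rows", "body": {
  "rot": [
    [0,0,0],
    [0,0,0],
    [0,0,0],
    [0,0,0],
    [0,0,0],
    [0,0,0],
    [0,0,0],
    [0,0,0]
  ],
  "linear": [
    [0,0,0],
    [0,0,0],
    [0,0,0],
    [0,0,-0.3],
    [0,0,-0.9],
    [0,0,-1.7],
    [0,0,-2.2],
    [0,0,-2.3]
  ],
  "fingers": [0.5,0.2,0.2,0.2,0.2,0.2,0.2,0.2]
}}

```text
t: 8.2
ee_pos: [576.9, 175.4, 186.9]
tcp_rot: [2.304, 2.133, 0.006]
force: [0.8, -0.3, -0.4]
gripper_width: 34.0
gripper_force: 0.0
```

```bash
python3 m.py 436.3 -90.6 160 94.1;  python3 - <<'E'
from bench import cams
from h import *
f=cams.grab_frame("wrist")
print("green z66");[print(b) for b in blobs(f,(45,120,50),(75,255,255),66)]
E
```

```text
lin [-6.903 -2.994  0.65 ] rot [ 0.032 -0.008 -1.065]
t 8.2 pos [576.9 175.4 186.9] xang 85.58 F [ 0.8  -0.34 -0.39] w 34.0 j6 0.32
green z66
([251.0, 183.0], 574.6, 176.3, 108.0, 68.9, 85.5)
([252.0, 45.0], 582.6, 275.0, 69.1, 59.3, -4.7)
([122.0, 46.0], 497.3, 281.8, 69.4, 58.6, -4.5)
```

Tin 1 sits at (574.6,176.3), inside the cell. Next is the near-left tin.

Emit:
{"method": "send_rows", "body": {
  "rot": [
    [0,0,-0.13],
    [0,0,-0.27],
    [0,0,-0.4],
    [0,0,-0.53],
    [0,0,-0.66],
    [0,0,-0.8],
    [0,0,-0.93],
    [0,0,-1.06]
  ],
  "linear": [
    [-0.9,-0.39,0],
    [-1.9,-0.82,0],
    [-2.9,-1.26,0.1],
    [-3.9,-1.7,0.2],
    [-4.9,-2.13,0.3],
    [-5.8,-2.5,0.4],
    [-6.5,-2.8,0.5],
    [-6.9,-2.99,0.6]
  ],
  "fingers": [0.2,0.2,0.2,0.2,0.2,0.2,0.2,0.2]
}}

```text
t: 9.05
ee_pos: [433.2, -92.4, 158.9]
tcp_rot: [-2.141, -2.297, 0.001]
force: [-0.3, 0.7, 0.9]
gripper_width: 33.9
gripper_force: 0.0
```

Emit:
{"method": "send_rows", "body": {
  "rot": [
    [0,0,0],
    [0,0,0],
    [0,0,0],
    [0,0,0]
  ],
  "linear": [
    [0,0,0.2],
    [0,0,0.5],
    [0,0,0.6],
    [0,0,0.6]
  ],
  "fingers": [0.2,0.2,0.2,0.2]
}}

```text
t: 9.45
ee_pos: [434.6, -90.3, 134.7]
tcp_rot: [-2.14, -2.298, 0.001]
force: [-0.3, 0.5, 0.5]
gripper_width: 33.8
gripper_force: 0.0
```

```bash
python3 m.py 436.3 -90.6 90 94.1;  python3 - <<'E'
from bench import cams
from h import *
f=cams.grab_frame("wrist")
print("green z64");[print(b) for b in blobs(f,(45,120,50),(75,255,255),64)]
E
```

```text
lin [-0.012  0.044  1.118] rot [-0.012 -0.004 -0.003]
t 9.45 pos [434.6 -90.3 134.7] xang 94.07 F [-0.34  0.54  0.51] w 33.8 j6 -0.34
green z64
([491.0, 357.0], 616.1, -189.5, 36.7, 14.6, -34.1)
([257.0, 205.0], 435.1, -90.3, 108.1, 68.2, -86.0)
```

Emit:
{"method": "send_rows", "body": {
  "rot": [
    [0,0,0],
    [0,0,0],
    [0,0,0],
    [0,0,0],
    [0,0,0],
    [0,0,0]
  ],
  "linear": [
    [-0.01,0.02,0.4],
    [-0.01,0.02,0.8],
    [-0.01,0.02,1.02],
    [-0.01,0.02,1.11],
    [-0.01,0.02,1.11],
    [-0.01,0.02,1.11]
  ],
  "fingers": [0.2,0.2,0.2,0.2,0.2,0.2]
}}

```text
t: 10.1
ee_pos: [436.0, -91.2, 91.5]
tcp_rot: [2.141, 2.298, 0.0]
force: [-0.5, -0.0, -0.3]
gripper_width: 34.1
gripper_force: 0.0
```

Emit:
{"method": "send_rows", "body": {
  "rot": [
    [0,0,0],
    [0,0,0],
    [0,0,0],
    [0,0,0],
    [0,0,0],
    [0,0,0]
  ],
  "linear": [
    [0,0,0],
    [0,0,0],
    [0,0,0],
    [0,0,0],
    [0,0,0],
    [0,0,0]
  ],
  "fingers": [0.5,0.7,1,1,1,1]
}}

```text
t: 10.7
ee_pos: [436.2, -91.3, 91.5]
tcp_rot: [2.141, 2.298, 0.001]
force: [1.4, 2.0, 7.7]
gripper_width: 13.0
gripper_force: 49.4
```

Emit:
{"method": "send_rows", "body": {
  "rot": [
    [0,0,0],
    [0,0,0],
    [0,0,0],
    [0,0,0],
    [0,0,0],
    [0,0,0],
    [0,0,0]
  ],
  "linear": [
    [0,0,-0.1],
    [0,0,-0.25],
    [0,0,-0.4],
    [0,0,-0.5],
    [0,0,-0.5],
    [0,0,-0.5],
    [0,0,-0.5]
  ],
  "fingers": [1,1,1,1,1,1,1]
}}

```text
t: 11.4
ee_pos: [435.6, -91.2, 111.0]
tcp_rot: [-2.141, -2.298, 0.0]
force: [0.1, -0.3, -2.1]
gripper_width: 12.7
gripper_force: 49.0
```

```bash
python3 m.py 489.2 181.2 160 85.6
```

```text
lin [ 6.698  1.817 -1.225] rot [-0.002 -0.     1.057]
t 11.4 pos [435.6 -91.2 111. ] xang 94.06 F [ 0.12 -0.29 -2.12] w 12.7 j6 -0.35
```

-2.1 N, so this tin is empty. I'll set it back down gently.

Emit:
{"method": "send_rows", "body": {
  "rot": [
    [0,0,0],
    [0,0,0],
    [0,0,0],
    [0,0,0],
    [0,0,0],
    [0,0,0],
    [0,0,0]
  ],
  "linear": [
    [0,0,0.15],
    [0,0,0.3],
    [0,0,0.4],
    [0,0,0.44],
    [0,0,0.46],
    [0,0,0.48],
    [0,0,0.48]
  ],
  "fingers": [1,1,1,1,1,1,1]
}}

```text
t: 12.1
ee_pos: [435.8, -91.2, 91.9]
tcp_rot: [2.141, 2.299, 0.0]
force: [0.2, -0.6, -1.4]
gripper_width: 12.9
gripper_force: 49.0
```

Emit:
{"method": "send_rows", "body": {
  "rot": [
    [0,0,0],
    [0,0,0],
    [0,0,0],
    [0,0,0]
  ],
  "linear": [
    [0,0,0.01],
    [0,0,0.02],
    [0,0,0.03],
    [0,0,0.03]
  ],
  "fingers": [1,1,1,1]
}}

```text
t: 12.5
ee_pos: [436.1, -91.2, 91.4]
tcp_rot: [2.141, 2.298, 0.001]
force: [-1.7, 2.6, 17.7]
gripper_width: 13.1
gripper_force: 51.7
```

Emit:
{"method": "send_rows", "body": {
  "rot": [
    [0,0,0],
    [0,0,0],
    [0,0,0],
    [0,0,0],
    [0,0,0],
    [0,0,0],
    [0,0,0],
    [0,0,0]
  ],
  "linear": [
    [0,0,0],
    [0,0,0],
    [0,0,0],
    [0,0,-0.3],
    [0,0,-0.9],
    [0,0,-1.5],
    [0,0,-1.7],
    [0,0,-1.7]
  ],
  "fingers": [0.5,0.2,0.2,0.2,0.2,0.2,0.2,0.2]
}}

```text
t: 13.3
ee_pos: [436.4, -91.4, 159.5]
tcp_rot: [2.14, 2.297, 0.002]
force: [-0.3, -0.6, -0.2]
gripper_width: 34.1
gripper_force: 0.0
```

```bash
python3 m.py 458.5 -277.8 160 97.4
```

```text
lin [-4.687  0.222 -0.01 ] rot [ 0.015  0.006 -0.418]
t 13.3 pos [436.4 -91.4 159.5] xang 94.05 F [-0.3  -0.58 -0.22] w 34.1 j6 -0.35
```

Next, the near-right tin.

Emit:
{"method": "send_rows", "body": {
  "rot": [
    [0,0,-0.1],
    [0,0,-0.2],
    [0,0,-0.3],
    [0,0,-0.42],
    [0,0,-0.42],
    [0,0,-0.42],
    [0,0,-0.42],
    [0,0,-0.42]
  ],
  "linear": [
    [-0.8,0.04,0],
    [-1.8,0.08,0],
    [-2.8,0.13,0],
    [-3.8,0.18,0],
    [-4.4,0.21,0],
    [-4.69,0.22,0.2],
    [-4.69,0.22,0.5],
    [-4.69,0.22,0.5]
  ],
  "fingers": [0.2,0.2,0.2,0.2,0.2,0.2,0.2,0.2]
}}

```text
t: 14.1
ee_pos: [456.1, -275.9, 136.1]
tcp_rot: [-2.07, -2.357, 0.001]
force: [-0.3, 0.5, 0.0]
gripper_width: 33.9
gripper_force: 0.0
```

```bash
python3 m.py 458.5 -277.8 91 97.4;  python3 - <<'E'
from bench import cams
from h import *
f=cams.grab_frame("wrist")
print("green z64");[print(b) for b in blobs(f,(45,120,50),(75,255,255),64)]
E
```

```text
lin [-0.058  0.056  1.126] rot [-0.024 -0.023  0.   ]
t 14.1 pos [ 456.1 -275.9  136.1] xang 97.4 F [-0.32  0.5   0.  ] w 33.9 j6 -0.73
green z64
([258.0, 209.0], 457.2, -278.8, 108.5, 68.1, -82.8)
([480.0, 188.0], 596.4, -248.4, 109.9, 43.9, -62.0)
```

Emit:
{"method": "send_rows", "body": {
  "rot": [
    [0,0,0],
    [0,0,0],
    [0,0,0],
    [0,0,0],
    [0,0,0],
    [0,0,0]
  ],
  "linear": [
    [-0.05,0.03,0.4],
    [-0.05,0.03,0.8],
    [-0.05,0.03,1.02],
    [-0.05,0.03,1.12],
    [-0.05,0.03,1.12],
    [-0.05,0.03,1.12]
  ],
  "fingers": [0.2,0.2,0.2,0.2,0.2,0.2]
}}

```text
t: 14.75
ee_pos: [459.5, -279.5, 94.4]
tcp_rot: [2.072, 2.36, 0.0]
force: [0.0, -0.5, -0.4]
gripper_width: 34.2
gripper_force: 0.0
```

Emit:
{"method": "send_rows", "body": {
  "rot": [
    [0,0,0],
    [0,0,0],
    [0,0,0],
    [0,0,0],
    [0,0,0],
    [0,0,0]
  ],
  "linear": [
    [0,0,0],
    [0,0,0],
    [0,0,0],
    [0,0,0],
    [0,0,0],
    [0,0,0]
  ],
  "fingers": [0.5,0.7,1,1,1,1]
}}

```text
t: 15.35
ee_pos: [459.4, -279.8, 94.4]
tcp_rot: [2.073, 2.36, 0.0]
force: [-1.8, 1.2, 5.8]
gripper_width: 13.1
gripper_force: 48.8
```

Emit:
{"method": "send_rows", "body": {
  "rot": [
    [0,0,0],
    [0,0,0],
    [0,0,0],
    [0,0,0],
    [0,0,0],
    [0,0,0],
    [0,0,0]
  ],
  "linear": [
    [0,0,-0.1],
    [0,0,-0.25],
    [0,0,-0.4],
    [0,0,-0.5],
    [0,0,-0.5],
    [0,0,-0.5],
    [0,0,-0.5]
  ],
  "fingers": [1,1,1,1,1,1,1]
}}

```text
t: 16.05
ee_pos: [459.1, -279.5, 113.8]
tcp_rot: [-2.073, -2.36, 0.0]
force: [-0.2, -0.2, -1.7]
gripper_width: 12.8
gripper_force: 49.0
```

```bash
python3 m.py 489.2 181.2 190 85.6
```

```text
lin [11.324  2.232 -1.905] rot [-2.000e-03 -1.000e-03  1.477e+00]
t 16.05 pos [ 459.1 -279.5  113.8] xang 97.41 F [-0.16 -0.19 -1.74] w 12.8 j6 -0.73
```

Also empty. I'll set it down in finer steps.

Emit:
{"method": "send_rows", "body": {
  "rot": [
    [0,0,0],
    [0,0,0],
    [0,0,0],
    [0,0,0],
    [0,0,0],
    [0,0,0],
    [0,0,0]
  ],
  "linear": [
    [0,0,0.15],
    [0,0,0.3],
    [0,0,0.4],
    [0,0,0.44],
    [0,0,0.46],
    [0,0,0.48],
    [0,0,0.49]
  ],
  "fingers": [1,1,1,1,1,1,1]
}}

```text
t: 16.75
ee_pos: [459.2, -279.6, 94.5]
tcp_rot: [2.073, 2.36, -0.0]
force: [-3.1, 1.4, 7.3]
gripper_width: 13.3
gripper_force: 50.4
```

Emit:
{"method": "send_rows", "body": {
  "rot": [
    [0,0,0],
    [0,0,0]
  ],
  "linear": [
    [0,0,0.01],
    [0,0,0.01]
  ],
  "fingers": [1,1]
}}

```text
t: 16.95
ee_pos: [459.2, -279.6, 94.4]
tcp_rot: [2.073, 2.36, -0.0]
force: [-3.5, 1.0, 7.6]
gripper_width: 12.6
gripper_force: 50.4
```

Emit:
{"method": "send_rows", "body": {
  "rot": [
    [0,0,0],
    [0,0,0],
    [0,0,0],
    [0,0,0],
    [0,0,0],
    [0,0,0],
    [0,0,0],
    [0,0,0]
  ],
  "linear": [
    [0,0,0],
    [0,0,0],
    [0,0,0],
    [0,0,-0.3],
    [0,0,-0.9],
    [0,0,-1.5],
    [0,0,-1.7],
    [0,0,-1.7]
  ],
  "fingers": [0.5,0.2,0.2,0.2,0.2,0.2,0.2,0.2]
}}

```text
t: 17.75
ee_pos: [459.9, -280.0, 163.4]
tcp_rot: [2.071, 2.358, 0.0]
force: [-0.2, 0.3, -0.3]
gripper_width: 34.3
gripper_force: 0.0
```

```bash
python3 m.py 609.5 -240.5 150 118.1
```

```text
lin [0.498 3.835 0.342] rot [ 0.012  0.015 -2.585]
t 17.75 pos [ 459.9 -280.   163.4] xang 97.42 F [-0.17  0.28 -0.3 ] w 34.3 j6 -0.73
```

Emit:
{"method": "send_rows", "body": {
  "rot": [
    [0,0,-0.5],
    [0,0,-1.0],
    [0,0,-1.5],
    [0,0,-2.0],
    [0,0,-2.58],
    [0,0,-2.58],
    [0,0,-2.58]
  ],
  "linear": [
    [0.1,0.8,0],
    [0.2,1.7,0],
    [0.3,2.6,0],
    [0.4,3.4,0.1],
    [0.5,3.8,0.3],
    [0.5,3.83,0.7],
    [0.5,3.83,0.7]
  ],
  "fingers": [0.2,0.2,0.2,0.2,0.2,0.2,0.2]
}}

```text
t: 18.45
ee_pos: [606.5, -239.0, 130.5]
tcp_rot: [-1.616, -2.688, 0.001]
force: [-2.0, 1.4, -0.4]
gripper_width: 33.7
gripper_force: 0.0
```

```bash
python3 m.py 609.5 -240.5 91 118.1;  python3 - <<'E'
from bench import cams
from h import *
f=cams.grab_frame("wrist")
print("green z64");[print(b) for b in blobs(f,(45,120,50),(75,255,255),64)]
E
```

```text
lin [-0.072  0.051  0.987] rot [-0.023 -0.029 -0.015]
t 18.45 pos [ 606.5 -239.   130.5] xang 117.98 F [-2.    1.42 -0.44] w 33.7 j6 -0.91
green z64
([258.0, 214.0], 608.9, -241.8, 108.8, 68.2, -61.9)
([31.0, 158.0], 472.2, -276.6, 109.5, 42.7, -82.5)
```

Emit:
{"method": "send_rows", "body": {
  "rot": [
    [0,0,0],
    [0,0,0],
    [0,0,0],
    [0,0,0],
    [0,0,0],
    [0,0,0]
  ],
  "linear": [
    [-0.05,0.03,0.4],
    [-0.05,0.03,0.8],
    [-0.05,0.03,0.92],
    [-0.05,0.03,0.99],
    [-0.05,0.03,0.99],
    [-0.05,0.03,0.99]
  ],
  "fingers": [0.2,0.2,0.2,0.2,0.2,0.2]
}}

```text
t: 19.1
ee_pos: [610.8, -241.3, 94.7]
tcp_rot: [1.617, 2.693, 0.0]
force: [-0.3, 0.1, 0.6]
gripper_width: 33.9
gripper_force: 0.0
```

```bash
python3 m.py 609.3 -241 91 118.1
```

```text
lin [ 0.024 -0.029  0.092] rot [ 0.002  0.003 -0.006]
t 19.1 pos [ 610.8 -241.3   94.7] xang 118.05 F [-0.3   0.07  0.6 ] w 33.9 j6 -0.91
```

Emit:
{"method": "send_rows", "body": {
  "rot": [
    [0,0,0],
    [0,0,0],
    [0,0,0],
    [0,0,0],
    [0,0,0],
    [0,0,0],
    [0,0,0],
    [0,0,0]
  ],
  "linear": [
    [0.02,-0.03,0.1],
    [0.02,-0.03,0.1],
    [0.02,-0.03,0.1],
    [0.02,-0.03,0.1],
    [0.02,-0.03,0.1],
    [0.02,-0.03,0.1],
    [0.02,-0.03,0.1],
    [0.02,-0.03,0.1]
  ],
  "fingers": [0.2,0.2,0.5,0.7,1,1,1,1]
}}

```text
t: 19.9
ee_pos: [609.2, -241.0, 90.3]
tcp_rot: [1.617, 2.694, 0.0]
force: [1.2, 0.8, -1.3]
gripper_width: 13.0
gripper_force: 50.4
```

Emit:
{"method": "send_rows", "body": {
  "rot": [
    [0,0,0],
    [0,0,0],
    [0,0,0],
    [0,0,0],
    [0,0,0],
    [0,0,0],
    [0,0,0]
  ],
  "linear": [
    [0,0,-0.1],
    [0,0,-0.25],
    [0,0,-0.4],
    [0,0,-0.5],
    [0,0,-0.5],
    [0,0,-0.5],
    [0,0,-0.5]
  ],
  "fingers": [1,1,1,1,1,1,1]
}}

```text
t: 20.6
ee_pos: [609.0, -240.9, 110.1]
tcp_rot: [-1.617, -2.693, 0.0]
force: [-0.5, 0.4, -5.6]
gripper_width: 13.1
gripper_force: 49.8
```

```bash
python3 m.py 489.2 181.2 190 85.6
```

```text
lin [10.722  2.321 -1.995] rot [-2.000e-03 -2.000e-03  4.057e+00]
t 20.6 pos [ 609.  -240.9  110.1] xang 118.06 F [-0.54  0.44 -5.62] w 13.1 j6 -0.91
```

Full (5.6 N). I'll carry it to cell B, high enough to clear everything.

Emit:
{"method": "send_rows", "body": {
  "rot": [
    [0,0,0],
    [0,0,0],
    [0,0,0.3],
    [0,0,0.7],
    [0,0,1.2],
    [0,0,1.7],
    [0,0,2.2],
    [0,0,2.7]
  ],
  "linear": [
    [0,0,-0.5],
    [0,0,-1.2],
    [0.3,0.06,-1.9],
    [1.0,0.22,-2.1],
    [1.8,0.39,-2.1],
    [2.7,0.58,-2.1],
    [3.6,0.78,-2.1],
    [4.5,0.97,-2.1]
  ],
  "fingers": [1,1,1,1,1,1,1,1]
}}

```text
t: 21.4
ee_pos: [558.0, -62.7, 194.2]
tcp_rot: [-2.096, -2.34, 0.0]
force: [0.2, 0.5, -6.0]
gripper_width: 13.0
gripper_force: 49.8
```

```bash
python3 m.py 489.2 181.2 190 85.6
```

```text
lin [ 6.248 -1.044  0.105] rot [-1.000e-03 -0.000e+00  1.334e+00]
t 21.4 pos [558.  -62.7 194.2] xang 96.27 F [ 0.17  0.48 -6.05] w 13.0 j6 -0.28
```

Emit:
{"method": "send_rows", "body": {
  "rot": [
    [0,0,0.2],
    [0,0,0.4],
    [0,0,0.6],
    [0,0,0.8],
    [0,0,1.0],
    [0,0,1.2],
    [0,0,1.33],
    [0,0,1.33]
  ],
  "linear": [
    [0.9,-0.15,0],
    [1.8,-0.3,0],
    [2.7,-0.45,0],
    [3.6,-0.6,0],
    [4.4,-0.73,0],
    [5.1,-0.85,0],
    [5.6,-0.94,0],
    [5.9,-0.99,0.1]
  ],
  "fingers": [1,1,1,1,1,1,1,1]
}}

```text
t: 22.2
ee_pos: [492.5, 167.6, 190.5]
tcp_rot: [2.3, 2.14, 0.001]
force: [1.0, 0.4, -4.8]
gripper_width: 13.2
gripper_force: 49.8
```

Emit:
{"method": "send_rows", "body": {
  "rot": [
    [0,0,0],
    [0,0,0],
    [0,0,0],
    [0,0,0]
  ],
  "linear": [
    [0.1,0,0.2],
    [0.1,0,0.5],
    [0.1,0,0.8],
    [0.1,0,0.8]
  ],
  "fingers": [1,1,1,1]
}}

```text
t: 22.6
ee_pos: [492.2, 169.0, 156.1]
tcp_rot: [-2.301, -2.137, 0.005]
force: [-0.5, 0.1, -4.6]
gripper_width: 13.3
gripper_force: 49.7
```

```bash
python3 m.py 489.2 181.2 150 85.6
```

```text
lin [ 0.3   -0.096  0.152] rot [-0.023  0.009  0.021]
t 22.6 pos [492.2 169.  156.1] xang 85.77 F [-0.47  0.08 -4.55] w 13.3 j6 0.35
```

Emit:
{"method": "send_rows", "body": {
  "rot": [
    [0,0,0.02],
    [0,0,0.02],
    [0,0,0.02],
    [0,0,0.02],
    [0,0,0.02],
    [0,0,0.02]
  ],
  "linear": [
    [0.15,-0.05,0.1],
    [0.3,-0.09,0.3],
    [0.3,-0.09,0.5],
    [0.3,-0.09,0.6],
    [0.3,-0.09,0.6],
    [0.3,-0.09,0.6]
  ],
  "fingers": [1,1,1,1,1,1]
}}

```text
t: 23.2
ee_pos: [490.5, 182.3, 134.3]
tcp_rot: [-2.304, -2.136, 0.0]
force: [-0.6, -0.4, -5.6]
gripper_width: 13.2
gripper_force: 49.8
```

```bash
python3 m.py 489.2 181.2 92.5 85.6;python3 - <<'E'
from bench import cams
f=cams.grab_frame("wrist"); import cv2; cv2.imwrite("pics/p2.png",f["color"])
E
```

```text
lin [-0.029 -0.029  1.045] rot [-0.001  0.     0.007]
t 23.2 pos [490.5 182.3 134.3] xang 85.65 F [-0.62 -0.43 -5.57] w 13.2 j6 0.37
```

View pics/p2.png

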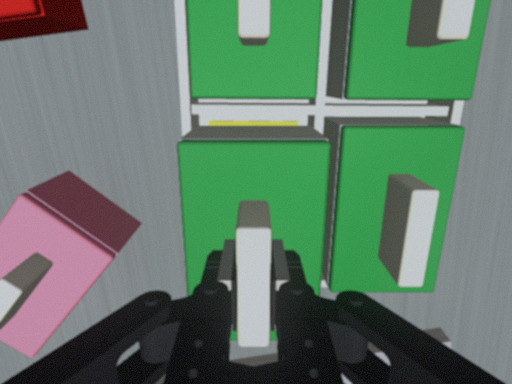

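The picture shows the tin level over cell B, with its edges at columns 182 and 328, and the other tins seated properly. I'll lower it.

Emit:
{"method": "send_rows", "body": {
  "rot": [
    [0,0,0],
    [0,0,0],
    [0,0,0],
    [0,0,0],
    [0,0,0],
    [0,0,0],
    [0,0,0],
    [0,0,0]
  ],
  "linear": [
    [-0.02,-0.02,0.2],
    [-0.02,-0.02,0.45],
    [-0.02,-0.02,0.7],
    [-0.02,-0.02,0.83],
    [-0.02,-0.02,0.9],
    [-0.02,-0.02,0.95],
    [-0.02,-0.02,0.98],
    [-0.02,-0.02,0.98]
  ],
  "fingers": [1,1,1,1,1,1,1,1]
}}

```text
t: 24.05
ee_pos: [489.6, 181.6, 95.2]
tcp_rot: [2.304, 2.136, 0.0]
force: [0.5, 0.4, -5.1]
gripper_width: 13.2
gripper_force: 49.8
```

Emit:
{"method": "send_rows", "body": {
  "rot": [
    [0,0,0],
    [0,0,0],
    [0,0,0],
    [0,0,0]
  ],
  "linear": [
    [0,0,0.01],
    [0,0,0.02],
    [0,0,0.03],
    [0,0,0.03]
  ],
  "fingers": [1,1,1,1]
}}

```text
t: 24.45
ee_pos: [489.6, 181.6, 93.9]
tcp_rot: [2.304, 2.136, 0.0]
force: [0.2, 0.3, -5.7]
gripper_width: 13.2
gripper_force: 49.8
```

Emit:
{"method": "send_rows", "body": {
  "rot": [
    [0,0,0],
    [0,0,0],
    [0,0,0],
    [0,0,0]
  ],
  "linear": [
    [0,0,0.01],
    [0,0,0.02],
    [0,0,0.03],
    [0,0,0.03]
  ],
  "fingers": [1,1,1,1]
}}

```text
t: 24.85
ee_pos: [489.5, 181.6, 92.7]
tcp_rot: [-2.304, -2.136, 0.0]
force: [0.1, 0.1, -5.4]
gripper_width: 12.9
gripper_force: 49.8
```

Emit:
{"method": "send_rows", "body": {
  "rot": [
    [0,0,0],
    [0,0,0],
    [0,0,0]
  ],
  "linear": [
    [0,0,0.01],
    [0,0,0.02],
    [0,0,0.02]
  ],
  "fingers": [1,1,1]
}}

```text
t: 25.15
ee_pos: [489.8, 181.6, 92.2]
tcp_rot: [2.304, 2.135, 0.001]
force: [-1.2, -0.3, 4.0]
gripper_width: 13.4
gripper_force: 50.9
```

Contact with the floor. Releasing and retreating.

Emit:
{"method": "send_rows", "body": {
  "rot": [
    [0,0,0],
    [0,0,0],
    [0,0,0],
    [0,0,0],
    [0,0,0],
    [0,0,0],
    [0,0,0],
    [0,0,0]
  ],
  "linear": [
    [0,0,0],
    [0,0,0],
    [0,0,0],
    [0,0,-0.3],
    [0,0,-0.9],
    [0,0,-1.8],
    [0,0,-2.7],
    [0,0,-3.5]
  ],
  "fingers": [0.5,0.2,0.2,0.2,0.2,0.2,0.2,0.2]
}}

```text
t: 25.95
ee_pos: [489.5, 181.6, 234.5]
tcp_rot: [2.304, 2.135, 0.001]
force: [1.1, 0.3, -1.1]
gripper_width: 34.1
gripper_force: 0.0
```

Emit:
{"method": "send_rows", "body": {
  "rot": [
    [0,0,0],
    [0,0,0],
    [0,0,0],
    [0,0,0],
    [0,0,0],
    [0,0,0],
    [0,0,0],
    [0,0,0]
  ],
  "linear": [
    [0.6,0,-0.3],
    [1.6,0,-0.5],
    [2.6,0,-0.5],
    [3.6,0,-0.5],
    [4.6,0,-0.5],
    [5.6,0,-0.5],
    [6.4,0,-0.5],
    [6.7,0,-0.5]
  ],
  "fingers": [0.2,0.2,0.2,0.2,0.2,0.2,0.2,0.2]
}}

```text
t: 26.75
ee_pos: [509.5, 451.6, 252.6]
tcp_rot: [-2.302, -2.137, -0.002]
force: [-1.2, -0.5, 0.1]
gripper_width: 34.0
gripper_force: 0.0
```

```bash
python3 - <<'E'
from bench import cams
from h import *
f=cams.grab_frame("top"); cv2.imwrite("pics/end.png",cv2.resize(f["color"][120:280,90:420],(800,388),interpolation=2))
print("green z64");[print(b) for b in blobs(f,(45,120,50),(75,255,255),64)]
E
```

```text
green z64
([298.0, 229.0], 436.2, -89.5, 108.2, 67.2, -86.1)
([375.0, 221.0], 458.9, -277.1, 108.1, 67.1, -82.5)
([188.0, 205.0], 489.8, 179.5, 108.5, 68.2, 85.7)
([136.0, 201.0], 500.1, 306.5, 108.9, 69.4, 86.2)
([504.0, 202.0], 509.0, -582.4, 207.4, 50.7, -3.3)
([190.0, 171.0], 574.6, 175.5, 109.2, 69.0, 85.4)
([141.0, 166.0], 584.5, 299.3, 109.1, 69.3, 85.1)
```

View pics/end.png

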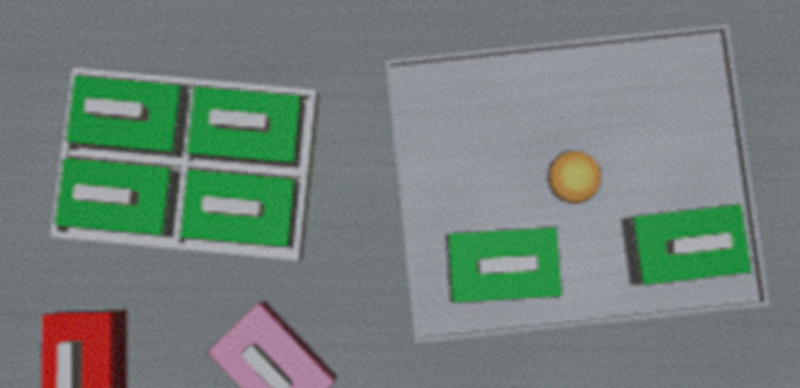

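All four crate cells now hold tins, seated flat. The two empties stand on the tray at (505,263) and (690,245), and the bun hasn't moved. Signing off.

```bash
python3 -c "
from bench import bot
print(bot.sign_off())"
```

```text
the job is handed in; nothing more can be done
None
```

The two full tins (about 5 N and 5.6 N when lifted) are down on the floor of the two free crate cells, the two empties (about 2 N each) are standing on the tray, and the job was handed in at about 27 s with nothing tipped.

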